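# Clear a spectacle case off the supplies carousel and lock it

### The job

A customer's spectacle case has been left lying on the free-running supplies carousel, which is to be carried away. Lift the case off without setting the carousel spinning or tipping the pots that stand on it, and lay it flat inside the job tray without dropping it. Then turn the carousel until one of its rim notches faces the lock and slide the lock bolt fully home into the notch.

Things in the scene. Friction and masses are not known exactly. Their poses are not given: they have to be found in the camera images.
- case: Dark slate spectacle case lying flat, a plain block 60 mm wide (its x), 160 mm long (its y) and 22 mm high (its z), about 0.08 kg. Origin at the centre of its underside. It lies on the platter's mat, about 105 mm from the platter's axis, its long side roughly square to the radius.
- platter: Round grey-painted platter, 300 mm across, 14 mm thick, on a bearing: turns freely and endlessly about its vertical axis at a light touch (drag 0.006 N m) and coasts. Origin on the axis, on top of its light grey mat, 40 mm above the desk. Four notches are cut into the rim, on its +x, +y, -x and -y axes: 17 mm wide, flared to 26 mm at the rim, 24 mm deep.
- carousel: Fixed aluminium foot of the carousel, origin on the platter's axis at desk level. Its arm reaches out along its own -x, past the rim, to 229 mm from the axis and carries the lock: a dark guide bridge over the bolt, 156 to 170 mm from the axis, 46 mm above the desk, and a 32 mm high back stop at the arm's end.
- bolt (a joint): Lock bolt, slides towards the platter's axis (foot's +x): 0 = drawn back, 0.026 m = fully home at its end stop. Friction 1.5 N, no spring. Bar 14 mm wide, nose tapered to 7 mm, 156 mm from the axis when drawn back, 130 mm when home. Stops on the rim at about 0.006 unless a notch faces it; the nose centres a notch up to 5 mm aside if the platter is free to turn.
- bolt_grip (a point): Point in the bolt's upright black grip, 11 mm below its top, 65 mm above the desk. Grip 22 mm along the slide, 14 mm across it, from 36 to 76 mm above the desk; 209 mm from the axis when drawn back, 183 mm when home. Its x points along the slide, towards the platter.
- tray: Fixed white job tray for one case, inside 70 mm (its x) by 180 mm (its y), outside 80 by 190 mm, with a small label holder on its +y end. Origin on the desk at its centre; inner floor 4 mm above the desk. The walls are 16 mm high, but the long sides are cut down to 7 mm over their middle 90 mm for the fingers.
- bottle: Small white capped bottle, 38 mm across and 76 mm high, standing on the platter; origin at the centre of its underside.
- tub: Round translucent tub with a lid, 60 mm across and 49 mm high, standing on the platter; origin at the centre of its underside.
- tin: Flat round metal tin, 55 mm across and 25 mm high, standing on the platter; origin at the centre of its underside.
- turn_handle (a point): Point on the platter's axis in its aluminium bar handle, 12 mm below the handle's top and 75 mm above the desk; turns with the platter (same axes). The bar is 18 mm thick along x, 54 mm long along y, from 61 to 87 mm above the desk, on a round steel neck.
Mind the look-alikes: they are no part of the job. There is more than one size of the tub; the job needs the middle-sized.

How it is judged (in metres and radians):
On the way, in this order (a step that is already met when the one before it is completed fails the run):
1. the case is lifted clear of the carousel (height (world z) of case above 0.055 m and contact force between case and platter below 0.01 N), for 0.1 s.
2. the case lies flat inside the job tray, let go (z of case in the frame of tray below 0.007 m and horizontal distance between case and tray below 0.015 m and angle between case's own z axis and vertical below 0.05 rad and contact force between case and the fingers below 0.05 N), for 0.2 s.
3. the lock bolt is fully home in a notch of the platter (value of joint bolt above 0.0235 m), for 0.2 s.
At the end, for the whole second after the job is handed in: The case lies at rest flat on the floor of the job tray (within 15 mm of its centre, underside no more than 7 mm above the desk); the lock bolt is home in a notch (past 23.5 of its 26 mm) and the platter stands still; bottle, tub and tin stand upright on the platter (z of case in the frame of tray below 0.007 m and horizontal distance between case and tray below 0.015 m and angle between case's own z axis and vertical below 0.05 rad and linear speed of case below 0.02 m/s and value of joint bolt above 0.0235 m and angular speed of platter below 0.1 rad/s and horizontal distance between each of bottle, tub, tin and platter below 0.135 m and height (world z) of each of bottle, tub, tin above 0.035 m and angle between each of bottle, tub, tin's own z axis and vertical below 0.15 rad); the robot touches nothing.
It fails at once if the carousel is sent spinning (faster than 3 rad/s) (angular speed of platter above 3 rad/s).
It fails at once if a pot on the carousel is tipped over (by more than 0.5 rad) (angle between any of bottle, tub, tin's own z axis and vertical above 0.5 rad).
It fails at once if the case is dropped or thrown (moves faster than 0.6 m/s out of the fingers, as after a fall of about 18 mm) (contact force between case and the fingers below 0.01 N and linear speed of case above 0.6 m/s).
It also fails if it takes over 72 s, if anything falls off the work surface, if the arm or the gripper's body presses on something with over 40 N, if the wrist force passes 120 N, or if a joint passes its speed limit or range.

### The arm

A 6-joint arm with a two-finger parallel gripper is mounted at the origin on a cart in front of the work surface, level with it; the furniture and walls round the work are solid. World frame = base frame: x ahead of the robot, y to its left, z up, the work surface at z = 0. Lengths are in mm, angles in degrees, forces in N, time in s.
With the tool pointing down it reaches from about 325 to 925 mm from the base axis. Payload 3.1 kg.
Tool frame: the origin (TCP) lies at the very end of the fingers, on their centre line; the grasp point (between the pads) lies grasp_offset behind it (grasp_offset is the distance from the TCP to the grasp point, in mm); z points along the fingers, y is the line along which they close (so a half turn about z gives the same grasp; the last joint's range is limited). The gripper opens to 85 mm and grips with 20 to 120 N. Pads are 22 mm wide; open, the fingers measure 114 mm over their backs; the gripper's body (76 mm by 85 mm) begins 54 mm behind the grasp point. The pads swing forward as they close: fully open they stand 13 mm farther back than shut.
Start: joints at [60.321, 12.427, 92.441, -0, 75.132, -6.429], TCP at [246.704, 574.261, 201.8] pointing down, gripper open.
Joint ranges: [-157.48, 157.48], [-44.54, 120.13], [17.64, 146.25], [-64.5, 244.5], [7.68, 150.69], [-147.95, 147.95]. Speed limits (degrees/s): [159.86, 159.86, 180, 180, 180, 180].

### API

Orientations are given as [roll, pitch, yaw] about the fixed x, y, z axes, in that order (R = Rz(yaw) Ry(pitch) Rx(roll)).
In Python, from station import * gives the robot as it stands. Calls block until the motion is done:
- goto(position, orientation): joint-space move of the TCP to a pose.
- move_l(position, attitude=None, speed=150): straight line of the TCP; attitude=None keeps the orientation; speed is the mean speed in mm/s.
- move_j(angles): joint-space move.
- grip(opening, squeeze=None): finger opening in mm; squeeze is the grip in N (None keeps the last); returns when the fingers have stopped.
- wait(seconds).
- solve_ik(position, orientation): joint angles nearest the present ones, or None.
- get_obs(): the state.
- get_image(name): name is "side" or "top" or "wrist"; returns the picture (480x640x3 uint8, red, green, blue); there is no depth.
- get_calibration(name): a dict with "fx", "fy", "cx", "cy" (pixels), "D" ([k1, k2, p1, p2, k3] as OpenCV has them; the pictures are not rectified), "R" (3x3) and "t" (3): a world point X has camera coordinates R X + t; the wrist camera has in their place "mount" (4x4, takes a point from camera to tool coordinates, whose origin is the TCP and whose axes are the flange's). Camera axes: x right, y down, z forward; pixel columns grow to the right and rows downward; lengths in mm; the calibration is good to about 2 mm. A picture is of the moment at which its call begins: read the wrist's pose just before it. get_calibration takes no time and is no camera call.
A pose or a line that the arm cannot do raises Unreachable and nothing moves.
- sign_off(): hands the job in; it is judged then, once.
Trained networks look in the newest picture that a camera, given by its name, has taken for a name from the list of things; names that differ only in an ending like _2 or _b are one class to them, and where a whole thing is asked for, a point or a joint stands for the part that bears it (a point fixed in the world has none). Each returns a list of dicts, best first, with "score" (0 to 1); they miss things now and then, are a little off and sometimes report something else, mostly with a low value. They report only what shows in the picture. A call takes as long as a camera call. They do not tell look-alikes from the thing itself.
- spot_in(name, camera): "extent" ([centre column, centre row, width, height] in pixels, round what is visible of it).
- regions_of(name, camera): "region" (480x640 bool, what is visible of it) and "extent" ([centre column, centre row, width, height] in pixels, round what is visible of it).
The state is a dict: "t": time; "joint_pos": joint angles; "qvel": joint speeds; "effort": joint torques, N m; "tcp_pos": TCP position; "ee_rot": TCP orientation; "wrist_force": force on the tool from outside, world axes, zero at the start; "moment": the same for the moment, N m; "grip_width": finger opening in mm; "grip_force": force on a finger pad.
Only numpy, scipy, OpenCV 4.12 (cv2) and the standard library are available. Lean on these libraries where they do the work, as an engineer would, in place of code of your own. Each camera call takes 0.05 s, during which the arm holds its last target. There are 200 camera calls.

## Working session

There is one attempt and no reset: what is moved stays moved. The work goes in short steps, each a Python script; the robot and the scene stay as the last script left them, time stands still between calls to the robot, and variables do not carry over. Pictures are saved under pics/ and viewed, at most 10 in all, crops included, and the job is handed in when it is done.

```bash
mkdir -p pics; ls; python3 - <<'E'
from station import *
import cv2,numpy as np
for c in ("top","side"):
    im=get_image(c); cv2.imwrite(f"pics/{c}0.png",im[:,:,::-1])
    print(c,get_calibration(c))
    for n in ("case","platter","carousel","tray","bottle","tub","tin","bolt","bolt_grip","turn_handle"):
        print(n,[(round(d["score"],2),np.round(d["extent"]).tolist()) for d in spot_in(n,c)][:4])
o=get_obs();print(o);print(get_calibration("wrist"))
try: print(grasp_offset)
except Exception as e: print(e)
E
```

```text
pics
top {'fx': 529.9884796178266, 'fy': 529.9884796178266, 'cx': 315.9211451566927, 'cy': 244.75538180173857, 'D': array([-0.00158793,  0.        ,  0.        ,  0.        ,  0.        ]), 'R': array([[-0.04599937, -0.99893109, -0.004554  ],
       [-0.97693183,  0.04593709, -0.20855213],
       [ 0.2085384 , -0.00514432, -0.97800065]]), 't': array([107.72306421, 549.29475373, 962.06041033])}
case [(0.58, [229.0, 280.0, 75.0, 84.0])]
platter [(0.89, [276.0, 251.0, 148.0, 156.0])]
carousel [(0.83, [367.0, 274.0, 48.0, 30.0])]
tray [(0.56, [466.0, 271.0, 66.0, 98.0])]
bottle [(0.92, [258.0, 204.0, 21.0, 25.0])]
tub [(0.8, [142.0, 272.0, 50.0, 44.0]), (0.68, [300.0, 274.0, 33.0, 35.0]), (0.68, [411.0, 311.0, 16.0, 18.0])]
tin [(0.67, [311.0, 220.0, 28.0, 31.0])]
bolt [(0.51, [374.0, 275.0, 28.0, 15.0])]
bolt_grip [(0.61, [373.0, 272.0, 30.0, 13.0])]
turn_handle [(0.57, [275.0, 249.0, 157.0, 148.0])]
side {'fx': 525.9893460342661, 'fy': 525.9893460342661, 'cx': 319.55077667991276, 'cy': 234.843807303913, 'D': array([0.0071761, 0.       , 0.       , 0.       , 0.       ]), 'R': array([[ 
[... 1342 characters left out ...]
1.03205174, -0.07476199,  0.21371639]), 'moment': array([-0.01131721, -0.05103285, -0.08127519]), 'grip_force': 0.0, 'grip_width': 85.7460992020122}
{'fx': 369.94937487662133, 'fy': 369.94937487662133, 'cx': 311.9762288218488, 'cy': 232.5887735571596, 'D': array([-0.06048845,  0.        ,  0.        ,  0.        ,  0.        ]), 'mount': array([[ 1.42593690e-03, -9.59764560e-01, -2.80802343e-01,
         7.04649963e+01],
       [ 9.99998958e-01,  1.30482405e-03,  6.18269517e-04,
         5.88069623e-01],
       [-2.26995521e-04, -2.80802932e-01,  9.59765420e-01,
        -1.72781522e+02],
       [ 0.00000000e+00,  0.00000000e+00,  0.00000000e+00,
         1.00000000e+00]])}
18.700000000000003
```

View pics/top0.png

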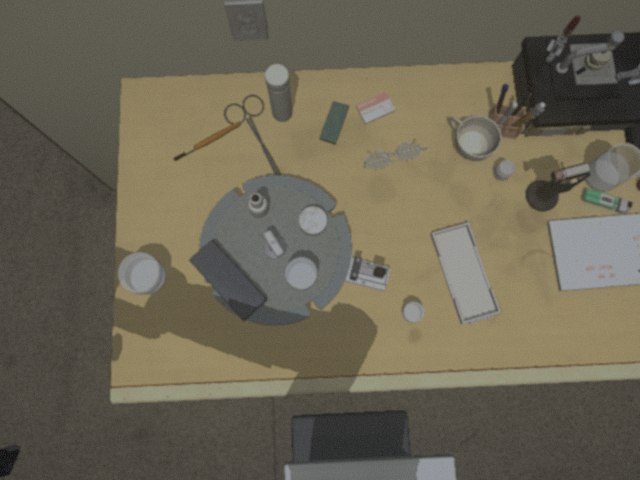

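View pics/side0.png

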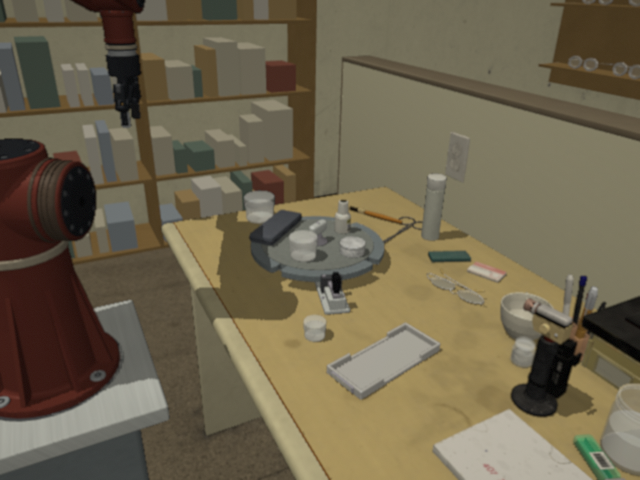

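The pictures show these candidates:
- **Case:** the dark slate block on the platter at top (229,280), side (275,226). The look-alike is the small green case at top (335,122).
- **Tub:** on the platter at (300,274). The look-alikes are the large one at (142,272) and the small one at (413,311).
- **Bottle:** on the platter at (258,204). The others are at (279,92) and (505,168).
- **Tin:** (312,220).
- **Handle:** (273,242).
- **Lock:** (370,272).
- **Tray:** (465,272).

I choose the slate block on the platter and will check it in a close wrist view.

```bash
cat > h.py <<'E'
from station import *
import cv2,numpy as np
from scipy.spatial.transform import Rotation as Rn
def cam(c,obs=None):
    k=get_calibration(c);K=np.array([[k["fx"],0,k["cx"]],[0,k["fy"],k["cy"]],[0,0,1]])
    if c!="wrist": return K,np.array(k["D"]),np.array(k["R"]),np.array(k["t"])
    o=obs; T=np.eye(4);T[:3,:3]=Rn.from_euler("xyz",o["ee_rot"],degrees=True).as_matrix();T[:3,3]=o["tcp_pos"]
    W=np.linalg.inv(T@k["mount"]);return K,np.array(k["D"]),W[:3,:3],W[:3,3]
def rays(px,C):
    K,D,R,t=C;u=cv2.undistortPoints(np.array(px,float).reshape(-1,1,2),K,D)[:,0]
    d=np.c_[u,np.ones(len(u))]@R;return -R.T@t,d
def plane(px,C,z):
    o,d=rays(px,C);return o+d*((z-o[2])/d[:,2])[:,None]
def tri(p1,C1,p2,C2):
    A=[];b=[]
    for p,C in((p1,C1),(p2,C2)):
        o,d=rays([p],C);d=d[0]/np.linalg.norm(d[0]);P=np.eye(3)-np.outer(d,d);A.append(P);b.append(P@o)
    return np.linalg.lstsq(np.vstack(A),np.hstack(b),rcond=None)[0]
def proj(X,C):
    K,D,R,t=C;return cv2.projectPoints(np.array(X,float).reshape(-1,1,3),cv2.Rodrigues(R)[0],t,K,D)[0][:,0]
def rect(m):
    c,_=cv2.findContours(m.astype(np.uint8),cv2.RETR_EXTERNAL,cv2.CHAIN_APPROX_NONE);return cv2.boxPoints(cv2.minAreaRect(max(c,key=cv2.contourArea)))
def snap(c,name):
    o=get_obs();im=get_image(c);cv2.imwrite(f"pics/{name}.png",im[:,:,::-1]);return im,cam(c,o)
E
python3 - <<'E'
from h import *
np.set_printoptions(precision=1,suppress=True)
get_image("top");T=cam("top");S=cam("side")
for n,z in(("case",62),("tray",16),("platter",40),("tub",89),("tin",65),("bottle",116),("bolt_grip",76)):
    for r in regions_of(n,"top")[:3]:
        b=rect(r["region"]);P=plane(b,T,z)
        print(n,round(r["score"],2),np.round(r["extent"]).tolist(),P[:,:2].tolist(),"c",P.mean(0)[:2],[np.linalg.norm(P[i]-P[i-1]).round() for i in(0,1)])
print("case tri",tri((229,280),T,(275,226),S),"tray",tri((466,271),T,(384,359),S))
E
```

```text
case 0.57 [228.0, 278.0, 78.0, 83.0] [[536.985965553332, 327.6845987922764], [576.6648048582383, 280.46650669953476], [451.1247639727005, 178.96703132578452], [413.45471484557373, 225.8288684288442]] c [494.6 253.2] [np.float64(160.0), np.float64(62.0)]
tray 0.79 [462.0, 271.0, 72.0, 99.0] [[576.0562955738009, -146.5346352763691], [600.2671849005153, -228.29366256528687], [409.08784532331515, -271.06441198614743], [386.71560893601276, -192.0928692666496]] c [ 493.  -209.5] [np.float64(195.0), np.float64(85.0)]
tub 0.91 [302.0, 274.0, 35.0, 29.0] [[526.6063832151568, 140.66103238892316], [523.9090509525431, 83.16078327848217], [464.29489381755786, 85.9077832753742], [466.9418478875519, 142.68176697343043]] c [495.4 113.1] [np.float64(60.0), np.float64(58.0)]
tub 0.68 [142.0, 274.0, 49.0, 44.0] [[488.80211304874564, 461.138394623876], [561.7280106143701, 439.18061340482666], [528.8437568481496, 353.6267635838834], [456.8938993197915, 376.75487313906604]] c [509.1 407.7] [np.float64(90.0), np.float64(76.0)]
tub 0.57 [410.0, 312.0, 20.0, 20.0] [[435.03525414113375, -69.68774474237536], [
[... 304 characters left out ...]
5844431942, 61.90920778711711], [573.0841223814523, 117.51335407307488]] c [600.7  88.4] [np.float64(58.0), np.float64(56.0)]
bottle 0.58 [258.0, 204.0, 22.0, 22.0] [[645.2525323665712, 203.60150151883875], [643.5799357718815, 168.41373424565086], [599.5022997319468, 169.59254721374742], [601.1512000211255, 204.45050161840555]] c [622.4 186.5] [np.float64(44.0), np.float64(35.0)]
bolt_grip 0.58 [373.0, 272.0, 30.0, 12.0] [[505.4512502891089, 3.4056423605982076], [503.085002873473, -47.10558993714962], [480.45426718341344, -45.43810822561592], [482.80434312960267, 4.8330939277465745]] c [492.9 -21.1] [np.float64(23.0), np.float64(51.0)]
case tri [492.9 251.4  52.5] tray [ 495.1 -214.9    5.9]
```

```bash
python3 - <<'E'
from h import *
np.set_printoptions(precision=1,suppress=True)
Cs=[];Bs=[]
for i,(p,yaw) in enumerate((((495,253,250),39),((535,285,250),39))):
    print(solve_ik(p,[180,0,yaw]))
    goto(p,[180,0,yaw]);wait(.3)
    im,C=snap("wrist",f"w{i}")
    for n,z in(("case",62),("platter",40),("turn_handle",87),("tub",89),("bottle",116)):
        for r in regions_of(n,"wrist")[:2]:
            b=rect(r["region"]);P=plane(b,C,z)
            print(i,n,round(r["score"],2),np.round(r["extent"]).tolist(),"c",P.mean(0)[:2],[np.linalg.norm(P[j]-P[j-1]).round() for j in(0,1)])
            if n=="case":print(b.tolist(),P[:,:2].tolist())
E
```

```text
[19.8  1.9 98.9 -0.  79.2 70.8]
0 case 0.94 [313.0, 196.0, 65.0, 161.0] c [496.8 254.4] [np.float64(160.0), np.float64(59.0)]
[[279.8012390136719, 114.52619171142578], [342.9797668457031, 113.9128189086914], [344.5229187011719, 272.8590087890625], [281.3443908691406, 273.4723815917969]] [[539.4058771299494, 328.1259543931124], [577.1117744112962, 282.68654386401704], [456.61343669310946, 177.82368673657322], [414.13228154289266, 228.8671264095164]]
0 platter 0.62 [416.0, 189.0, 276.0, 279.0] c [567.9 149.6] [np.float64(304.0), np.float64(295.0)]
0 turn_handle 0.91 [415.0, 192.0, 280.0, 276.0] c [566.  167.5] [np.float64(266.0), np.float64(259.0)]
0 tub 0.91 [422.0, 285.0, 71.0, 62.0] c [503.  123.9] [np.float64(69.0), np.float64(58.0)]
0 tub 0.8 [192.0, 68.0, 94.0, 93.0] c [520.4 409.2] [np.float64(79.0), np.float64(74.0)]
0 bottle 0.86 [464.0, 128.0, 63.0, 42.0] c [628.2 202.8] [np.float64(31.0), np.float64(51.0)]
[21.4  8.2 92.2 -0.  79.7 72.4]
1 case 0.64 [314.0, 243.0, 58.0, 152.0] c [498.2 254.3] [np.float64(162.0), np.float64(58.0)]
[[280.4075622558594, 166.97128295898438], [34
[... 380 characters left out ...]
61669921875, 264.2265319824219], [491.7514343261719, 225.2762451171875], [533.5745849609375, 262.9171447753906], [498.5193176269531, 301.867431640625]] [[578.0566430619667, 122.91349895331436], [631.2215462908772, 124.9300621105705], [631.7557621987792, 58.38478954276951], [576.4017936928892, 54.45013886826234]]
1 platter 0.65 [412.0, 236.0, 270.0, 260.0] c [567.7 149.5] [np.float64(304.0), np.float64(298.0)]
1 turn_handle 0.56 [410.0, 236.0, 275.0, 260.0] c [570.1 170.8] [np.float64(267.0), np.float64(262.0)]
1 tub 0.68 [407.0, 326.0, 45.0, 65.0] c [496.6 130.3] [np.float64(80.0), np.float64(40.0)]
1 bottle 0.81 [458.0, 182.0, 56.0, 44.0] c [631.9 205.7] [np.float64(53.0), np.float64(31.0)]
```

View pics/w0.png

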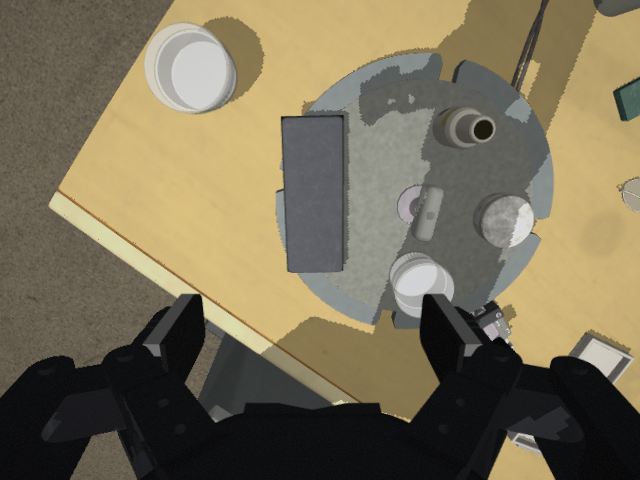

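w0 confirms the choice: a plain dark slate block at columns 282-343, rows 115-272 on the platter, with both long sides free. The tub is at (422,285), well away from where the fingers go.

```bash
python3 - <<'E'
from h import *
np.set_printoptions(precision=1,suppress=True)
T=cam("top")
o=get_obs();C1=cam("wrist",o)
o0=dict(o);o0["tcp_pos"]=np.array([495,253,250.]);o0["ee_rot"]=[180,0,39];C0=cam("wrist",o0)
w0=[(279.8,114.5),(343,113.9),(344.5,272.9),(281.3,273.5)];w1=[(280.4,167),(340.6,165.7),(343.7,315.1),(283.5,316.3)]
tp=proj([[537,327.7,62],[576.7,280.5,62],[451.1,179,62],[413.5,225.8,62]],T)
for a,b,c in zip(w0,w1,tp): print(tri(a,C0,c,T),tri(b,C1,c,T),tri(a,C0,b,C1))
c=np.array([497,254.]);yaw=38.7
goto([c[0],c[1],130],[180,0,yaw]);grip(85)
move_l([c[0],c[1],70],speed=100);move_l([c[0],c[1],44],speed=40)
print(get_obs()["wrist_force"]);
im=get_image("wrist");cv2.imwrite("pics/w2.png",im[:,:,::-1])
E
```

```text
[539.1 328.9  54. ] [539.6 329.6  51.4] [539.3 328.9  45.7]
[578.  281.7  56.2] [579.1 282.9  50.9] [578.8 281.4  40.3]
[453.6 177.6  57.7] [454.1 177.3  56.6] [454.4 173.5  52. ]
[413.3 227.   58.1] [413.8 226.4  57.9] [413.6 227.2  58.7]
[ 0.2  0.6 -0.9]
```

View pics/w2.png

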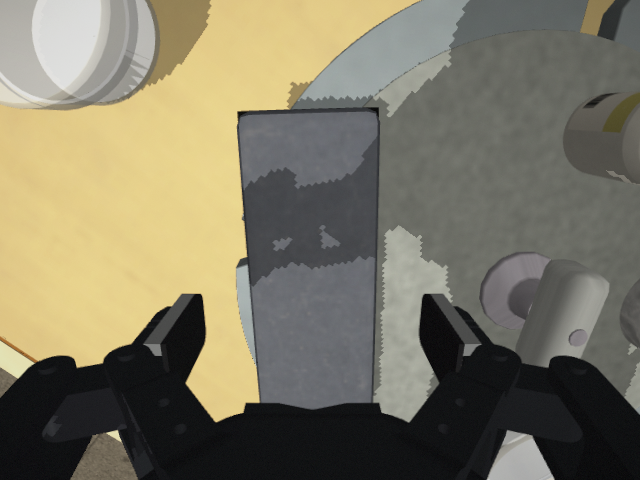

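The case (columns 240-378) sits centred between the pads (205 and 422), with nothing touched. I'll grip it and lift.

```bash
python3 - <<'E'
from h import *
np.set_printoptions(precision=1,suppress=True)
grip(50,30);o=get_obs();print(o["grip_width"],o["grip_force"],o["wrist_force"])
p=o["tcp_pos"];move_l([p[0],p[1],60],speed=40);move_l([p[0],p[1],170],speed=120)
o=get_obs();print(o["grip_width"],o["grip_force"],o["wrist_force"],o["moment"],o["t"])
# look at tray from above: hold case, wrist over it
for i,(q,yaw) in enumerate((((440,-215,260),10),((480,-215,260),10))):
    print(solve_ik(q,[180,0,yaw]));
    goto(q,[180,0,yaw]);wait(.3)
    im,C=snap("wrist",f"t{i}");print(get_obs()["tcp_pos"])
    for r in regions_of("tray","wrist")[:2]:
        b=rect(r["region"]);P=plane(b,C,16)
        print(round(r["score"],2),b.round(1).tolist(),P[:,:2].round(1).tolist(),P.mean(0)[:2],[np.linalg.norm(P[j]-P[j-1]).round() for j in(0,1)])
E
```

```text
49.9654897309646 0.0 [ 0.7  0.3 -0.9]
50.51988587801845 0.0 [-0.2 -1.3  0.4] [ 0.  0. -0.] 8.9917
[-34.3  -7.  106.4  -0.   80.6  45.7]
[ 440.2 -214.6  259.9]
0.92 [[275.8999938964844, 49.900001525878906], [353.20001220703125, 44.400001525878906], [366.1000061035156, 224.8000030517578], [288.79998779296875, 230.3000030517578]] [[579.5, -151.4], [599.0, -229.5], [411.8, -283.7], [389.3, -195.9]] [ 494.9 -215.1] [np.float64(195.0), np.float64(80.0)]
0.22 [[10.0, 0.0], [59.0, 0.0], [59.0, 10.0], [10.0, 10.0]] [[587.5, 136.6], [593.7, 81.1], [583.9, 80.7], [577.5, 136.4]] [585.7 108.7] [np.float64(10.0), np.float64(56.0)]
[-31.8  -2.3 102.   -0.   80.3  48.2]
[ 479.5 -215.   260.1]
0.8 [[270.70001220703125, 88.5], [344.8999938964844, 84.80000305175781], [353.3999938964844, 255.89999389648438], [279.29998779296875, 259.6000061035156]] [[580.0, -152.6], [597.4, -229.5], [410.5, -277.6], [390.3, -190.9]] [ 494.6 -212.7] [np.float64(194.0), np.float64(79.0)]
```

View pics/t1.png

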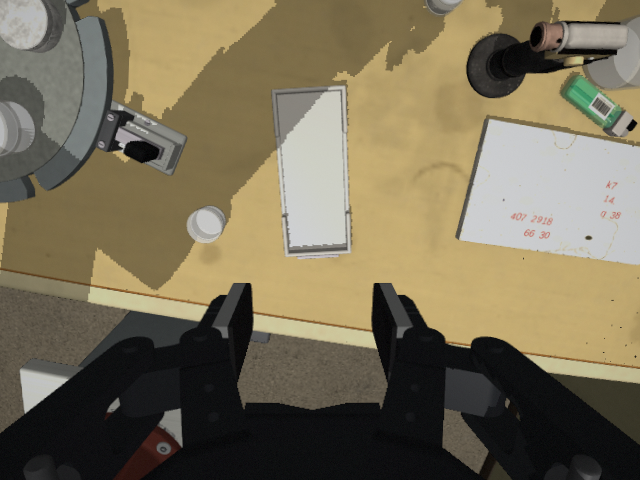

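The grip missed: the fingers reached their 50 mm target with no force, so they passed above the case. t1 shows the tray at (312,172) with its label holder at the near end (318,257), and nothing in the fingers. I'll check that the case hasn't moved.

```bash
python3 - <<'E'
from h import *
np.set_printoptions(precision=1,suppress=True)
grip(85)
goto((495,253,250),[180,0,39]);wait(.3)
im,C=snap("wrist","w3");get_image("top");get_image("side");T=cam("top");S=cam("side")
for c,K in(("wrist",C),("top",T)):
  for n,z in (("case",62),("tub",89),("tin",65)):
    r=regions_of(n,c)[0];b=rect(r["region"]);P=plane(b,K,z);print(c,n,P[:,:2].tolist(),P.mean(0)[:2],r["extent"])
print([(d["score"],d["extent"]) for d in spot_in("case","side")])
for z in(40,51,62):print(proj([[497,254,z]],S))
E
```

```text
wrist case [[538.9849089839108, 327.50131870523256], [577.3177912843512, 282.7435671041984], [459.5690459928473, 176.9000421662812], [416.32665477046027, 227.02405493653714]] [498.  253.5] [311.6, 194.2, 63.9, 161.6]
wrist tub [[486.62461297355946, 166.2842354078222], [541.3275073213271, 148.23226322917142], [520.2905468706381, 81.84944066276776], [462.16521214921113, 99.38678138498821]] [502.6 123.9] [420.0, 283.5, 69.6, 68.7]
wrist tin [[602.4736836427414, 135.02040382522299], [640.938105832251, 88.25210906896021], [602.0694719990526, 44.272286666057056], [562.3380047478688, 93.56336636777866]] [602.   90.3] [500.9, 221.2, 60.2, 56.8]
top case [[550.6247443183527, 267.97622135968027], [566.1854763701224, 221.5163177756084], [434.02872539699683, 176.2251262368286], [419.32114648720824, 221.5925006387065]] [492.5 221.8] [242.6, 284.6, 43.8, 69.9]
top tub [[552.5735937250128, 451.40047080187026], [549.4200041569846, 384.2352803534319], [468.91477663641183, 382.8132560102099], [471.98398930535154, 448.8371194801013]] [510.7 416.8] [142.9, 272.3, 48.0, 47.8]
top tin [[628.6682962750045, 111.48205688457007], [626.3717180409903, 62.99926620008807], [570.6451933284534, 65.74306311239636], [572.9034149859358, 113.67765708370393]] [599.6  88.5] [311.5, 219.1, 23.8, 31.9]
[(0.71, [276.1, 229.2, 49.9, 36.3]), (0.36, [384.8, 358.6, 112.4, 76.6])]
[[276.8 230.1]]
[[276.7 225.8]]
[[276.6 221.5]]
```

View pics/w3.png

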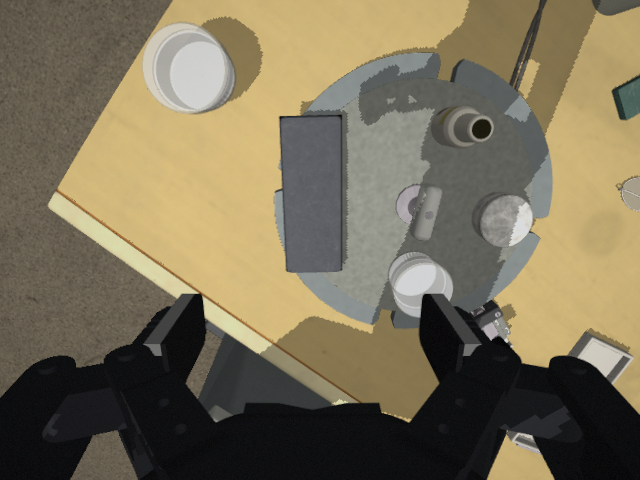

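```bash
python3 - <<'E'
from h import *
np.set_printoptions(precision=1,suppress=True)
k=get_calibration("wrist");M=k["mount"];K=np.array([[k["fx"],0,k["cx"]],[0,k["fy"],k["cy"]],[0,0,1]])
W=np.linalg.inv(M);C=(K,np.array(k["D"]),W[:3,:3],W[:3,3])
for w in(85,50):
  for dz in(0,-8,-13,-20,-30):
    print(w,dz,proj([[x,y,dz] for x in(-11,11) for y in(w/2,-w/2)],C).tolist())
im0=cv2.imread("pics/w3.png")[270:400,140:480];im1=cv2.imread("pics/t1.png")[270:400,140:480]
cv2.imwrite("pics/fing.png",cv2.resize(np.vstack([im0,im1]),None,fx=2,fy=2))
o=get_obs();print(o["tcp_pos"],o["grip_width"])
E
```

```text
85 0 [[393.3591593854843, 294.02698320251494], [228.03009869305873, 293.7566914513037], [396.2820391353471, 253.6756150808941], [225.14480279542823, 253.40647961675535]]
85 -8 [[396.7322015217297, 301.1422261617962], [224.5325149080269, 300.85821212517664], [399.9255715108717, 259.31922676568405], [221.37332635704954, 259.03657597026137]]
85 -13 [[398.98375754696906, 305.8952955960144], [222.19792171802214, 305.60193891806], [402.365543032998, 263.10110982654555], [218.84779487027066, 262.8092606763432]]
85 -20 [[402.3409288703121, 312.98764811319285], [218.71708773196764, 312.68007666637584], [406.0155489086403, 268.7622989010111], [215.06998607218668, 268.4564580535487]]
85 -30 [[407.6026791456356, 324.1165657356847], [213.2618981351832, 323.7859920678885], [411.76555806037, 277.689898494494], [209.11912348560008, 277.36142007282194]]
50 0 [[359.4086810299367, 294.09429634467233], [261.9614586853049, 293.9349836901631], [361.14517135480884, 253.66516654476428], [260.26093743593003, 253.50651358096195]]
50 -8 [[361.3788719397209, 301.23290777585265], [259.86434099670066, 301.0654788737146], [363.2754977553455, 259.3231827800093], [257.999979492982, 259.1565312447211]]
50 -13 [[362.69459451169456, 306.00325536070625], [258.4638802954504, 305.83029883936973], [364.70281422763793, 263.11605023052726], [256.48517712401883, 262.9439528969303]]
50 -20 [[364.657314037506, 313.1240024555781], [256.37479323497143, 312.94263295747453], [366.8390561239716, 268.79578902254053], [254.21805459408804, 268.6154048165041]]
50 -30 [[367.7358475400416, 324.3041692802521], [253.0981543053871, 324.10917905434286], [370.2071526927674, 277.7581055368672], [250.643754696057, 277.5643055671438]]
[495.  253.1 250. ] 84.85316186188118
```

View pics/fing.png

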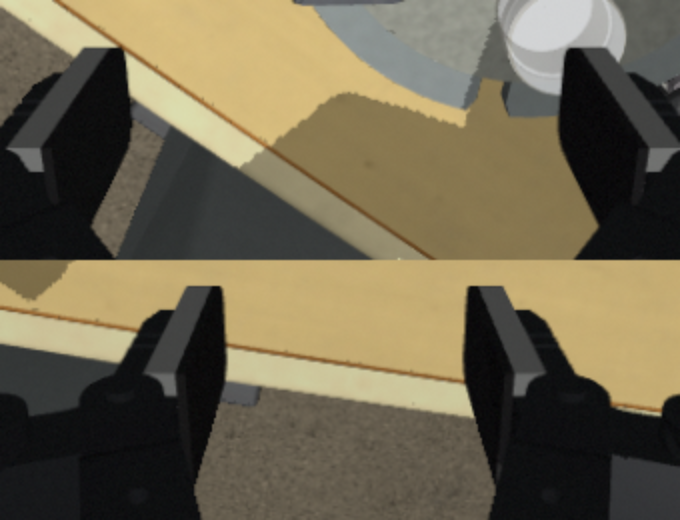

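By projection, the finger ends are about 42 mm behind the TCP when open and about 34 mm behind at 50 mm opening. That is about 20 mm farther back than stated, and it explains the miss. I'll descend lower in small steps, watching the wrist force.

```bash
python3 - <<'E'
from h import *
np.set_printoptions(precision=1,suppress=True)
c=np.array([497.5,254.])
goto([c[0],c[1],90],[180,0,38.7]);move_l([c[0],c[1],40],speed=80);wait(.2)
f0=get_obs()["wrist_force"];z=40
while z>12:
    z-=2;move_l([c[0],c[1],z],speed=40);f=get_obs()["wrist_force"]-f0
    if abs(f).max()>4: print("contact",z,f);break
print(z,f)
for w in(70,64):
    grip(w,25);o=get_obs();print(w,o["grip_width"],o["grip_force"],o["wrist_force"]-f0)
    if abs(o["wrist_force"]-f0).max()>5:break
else:
    grip(50,30);o=get_obs();print(o["grip_width"],o["grip_force"],o["wrist_force"]-f0)
E
```

```text
12 [-0.8 -0.2 -0.8]
70 70.27286333284746 0.0 [-0.6  0.7  0.2]
64 63.91111080833141 0.0 [-0.5  0.9 -2. ]
59.07773963484751 33.04995954036713 [-1.2  1.4  0.8]
```

```bash
python3 - <<'E'
from h import *
np.set_printoptions(precision=1,suppress=True)
o=get_obs();p=o["tcp_pos"];move_l([p[0],p[1],32],speed=30);wait(.2);move_l([p[0],p[1],150],speed=100);wait(.3)
o=get_obs();print(o["tcp_pos"],o["grip_width"],o["grip_force"],o["t"])
im,C=snap("wrist","lift")
E
```

```text
[497.7 254.1 149.5] 59.31657730204989 32.77008891105652 23.3333
```

View pics/lift.png

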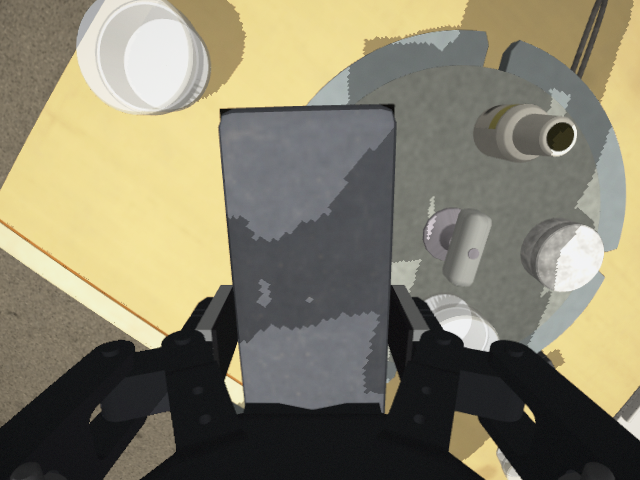

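The case is held level between the pads, with its far corners at (220,107) and (395,107). The pots are all upright and the platter looks undisturbed. Next I'll fit the tray outline from the saved pictures.

```bash
python3 - <<'E'
from h import *
from scipy.optimize import minimize
np.set_printoptions(precision=2,suppress=True)
def fk(p,y):return {"tcp_pos":np.array(p),"ee_rot":[180,0,y]}
V=[("t0",cam("wrist",fk((440.2,-214.6,259.9),10))),("t1",cam("wrist",fk((479.5,-215,260.1),10))),("top0",cam("top"))]
def poly(p,C,g=0,hold=0):
    a=np.radians(p[2]);X=[]
    for z in(0,16):
        for x,y in((-40-g,-95-g),(40+g,-95-g),(40+g,95+g),(-40-g,95+g)):
            X.append([p[0]+x*np.cos(a)-y*np.sin(a),p[1]+x*np.sin(a)+y*np.cos(a),z])
    return cv2.convexHull(proj(X,C).astype(np.float32))
sc=4
def mask(h,sh):
    m=np.zeros((sh[0],sh[1]),np.uint8);cv2.fillPoly(m,[np.round(h*16).astype(np.int32)],1,shift=4);return m
D=[]
p0=np.array([496,-214,-76.5])
for n,C in V:
    im=cv2.imread(f"pics/{n}.png");s=cv2.cvtColor(im,cv2.COLOR_BGR2HSV)[...,1]
    roi=mask(poly(p0,C,12),im.shape);m=((s<70)&(roi>0)).astype(np.uint8)
    m=cv2.morphologyEx(cv2.morphologyEx(m,cv2.MORPH_CLOSE,np.ones((5,5))),cv2.MORPH_OPEN,np.ones((3,3)));D.append((m,C));print(n,m.sum(),mask(poly(p0,C),im.shape).sum())
def cost(p,Ds):
    return sum((cv2.absdiff(m,mask(poly(p,C),m.shape))).sum()/m.sum() for m,C in Ds)
for Ds in([D[0]],[D[1]],[D[2]],D[:2],D):
    r=minimize(cost,p0,args=(Ds,),method="Nelder-Mead",options=dict(initial_simplex=p0+np.array([[0,0,0],[6,0,0],[0,6,0],[0,0,4]])));print(r.x,r.fun/len(Ds))
# case in tool frame
k=get_calibration("wrist");K=np.array([[k["fx"],0,k["cx"]],[0,k["fy"],k["cy"]],[0,0,1]]);W=np.linalg.inv(k["mount"]);C=(K,np.array(k["D"]),W[:3,:3],W[:3,3])
print(proj([[x,y,z] for z in(-50,-45) for x in(76,80,84) for y in(-30,30)],C).tolist())
E
```

```text
t0 12859 13047
t1 12027 12209
top0 4159 4133
[ 495.8  -213.84  -76.64] 0.022007932187572906
[ 496.51 -214.31  -76.65] 0.026523655109337324
[ 493.96 -212.37  -76.67] 0.043279634527530655
[ 495.24 -214.42  -76.71] 0.029914866809548385
[ 495.58 -213.22  -76.76] 0.04133577827348294
[[216.22043215666923, 113.72869960962404], [404.22934570247037, 113.96754431010746], [215.46200054076314, 100.64250999754844], [404.99614373559996, 100.8771061489133], [214.70797570483396, 87.36745580327812], [405.7592990436383, 87.59746548306356], [219.97205390979877, 114.13843816130235], [400.63020873361484, 114.36968621511235], [219.27154033573945, 101.56921798024138], [401.33982565821316, 101.79675896847365], [218.57484009369898, 88.82515051541975], [402.04632168811656, 89.04869636759824]]
```

```bash
python3 - <<'E'
from h import *
np.set_printoptions(precision=1,suppress=True)
x,y=497.2,-213.7
goto([x,y,150],[180,0,13.3]);move_l([x,y,60],speed=120);move_l([x,y,-8],speed=60);wait(.3)
o=get_obs();f0=o["wrist_force"];print(o["tcp_pos"],o["grip_width"]);z=-8
im,C=snap("wrist","pl")
while z>-27:
    z-=1;move_l([x,y,z],speed=30);wait(.05);f=get_obs()["wrist_force"]-f0
    if np.abs(f).max()>3:break
print(z,f,get_obs()["tcp_pos"],get_obs()["t"])
E
```

```text
[ 497.4 -213.8   -7.7] 59.57354933438093
-24 [-0.8  1.6  3.4] [ 497.5 -213.8  -23.6] 32.425
```

View pics/pl.png

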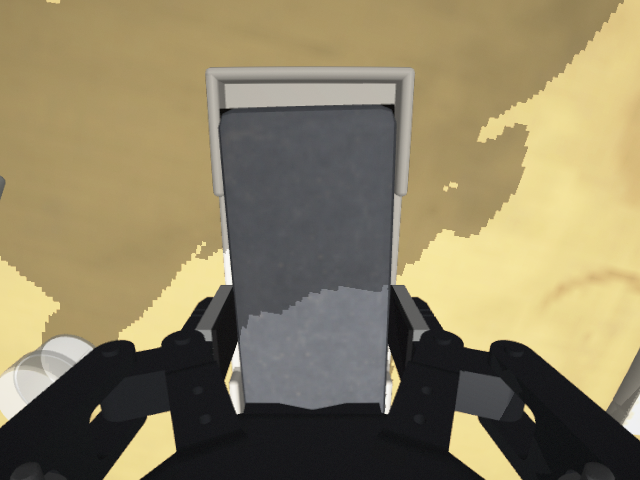

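Contact came at TCP z −24, which matches the case resting on the 4 mm tray floor. The picture shows it centred between the tray walls, so I'll release, retreat and look at the tray and the carousel.

```bash
python3 - <<'E'
from h import *
np.set_printoptions(precision=1,suppress=True)
grip(85);p=get_obs()["tcp_pos"];move_l([p[0],p[1],60],speed=100)
move_l([470,-190,200],speed=250)
im,C=snap("wrist","rel")
for n,z in(("case",26),("tray",16)):
    r=regions_of(n,"wrist")[0];b=rect(r["region"]);P=plane(b,C,z);print(n,r["score"],b.tolist(),P[:,:2].tolist(),P.mean(0)[:2])
goto([520,60,250],[180,0,0]);wait(.2)
im,C=snap("wrist","lock");o=get_obs();print(o["tcp_pos"],o["ee_rot"],o["t"])
im2=get_image("top");cv2.imwrite("pics/top1.png",im2[:,:,::-1])
T=cam("top")
for n,z in(("platter",40),("bolt_grip",76),("carousel",46),("bottle",116),("tub",89)):
    for r in regions_of(n,"wrist")[:2]:
        b=rect(r["region"]);P=plane(b,C,z);print(n,round(r["score"],2),b.round().tolist(),P.mean(0)[:2],P[:,:2].tolist())
E
```

```text
case 0.86 [[310.0, 92.0], [377.0, 92.0], [377.0, 260.0], [310.0, 260.0]] [[566.3427080887475, -164.5038046624368], [580.2431427206257, -221.9981875954985], [428.3418628670829, -265.7142959903443], [412.89851939257323, -200.77273963486505]] [ 497.  -213.2]
tray 0.85 [[299.3175354003906, 273.848876953125], [301.0317077636719, 73.2908706665039], [389.2132873535156, 74.0445556640625], [387.4991149902344, 274.6025695800781]] [[391.7382394407531, -194.32650362919972], [580.8419262177289, -152.73156597640946], [598.901020084406, -229.9349361259145], [412.0684860735463, -283.6079857440891]] [ 495.9 -215.2]
[519.9  58.9 249.6] [180.    0.   -0.1] 35.9417
platter 0.88 [[15.0, 99.0], [250.0, -55.0], [413.0, 195.0], [179.0, 348.0]] [557.8 162.1] [[622.745936846671, 361.84452331346546], [752.060502288178, 115.2811537449676], [521.653532638863, -47.71822072351822], [334.71129092886133, 219.10761664486282]]
bolt_grip 0.96 [[366.0, 218.0], [372.0, 198.0], [424.0, 216.0], [418.0, 236.0]] [506.2 -21.6] [[505.1632091933161, 7.081136510241031], [524.5914409795422, 1.5475057569404314], [507.5915538339057
[... 635 characters left out ...]
6.0, 96.0], [134.0, 96.0]] [631.9 173.8] [[649.1680841454101, 196.61223450426615], [647.9679369963465, 147.8771608086708], [614.8311331276543, 150.26004395693124], [615.7613485599178, 200.28468785284448]]
tub 0.88 [[-0.0, 164.0], [38.0, 164.0], [38.0, 234.0], [0.0, 234.0]] [527.2 338.8] [[561.5204001374225, 350.4482986672729], [560.7191917813038, 311.9350789689531], [493.2364774908022, 325.98812620961377], [493.2397777871653, 366.7933733617918]]
tub 0.82 [[224.0, 191.0], [287.0, 191.0], [287.0, 258.0], [224.0, 258.0]] [501.6 111.8] [[534.1412995777865, 139.13672230562827], [533.9883984601161, 81.57253209536124], [469.1436610723905, 82.83695393721882], [469.09140422801966, 143.5237316426951]]
```

View pics/lock.png

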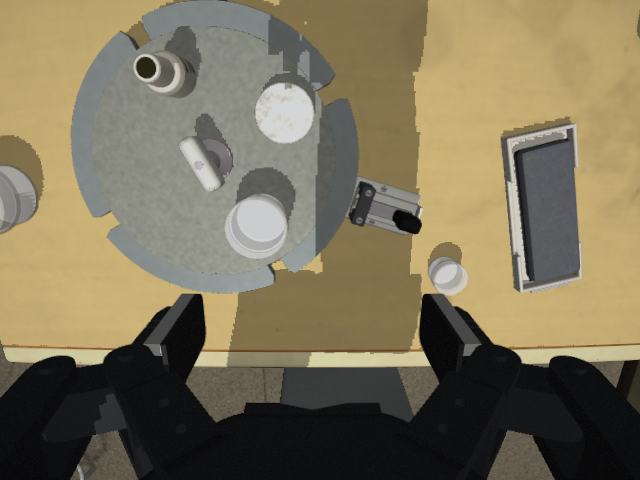

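The lock picture shows:
- **Case:** lying inside the tray (548,210).
- **Pots:** all upright.
- **Notches:** at about (340,92), (278,277), (105,223) and (135,38).
- **Handle:** (202,165).
- **Bolt grip:** (406,221).

Two notches are roughly 40-50° either side of the lock. I'll fit the axis, platter yaw and bolt grip numerically.

```bash
cat > fit.py <<'E'
from h import *
from scipy.optimize import minimize
def platter_fit(img,C,p0,lockang,free=True):
    S=cv2.cvtColor(cv2.imread(img),cv2.COLOR_BGR2HSV)[...,1]
    v,u=np.mgrid[0:480:1,0:640:1];px=np.c_[u.ravel(),v.ravel()]
    P={z:plane(px,C,z)[:,:2] for z in(40,33,26)};s=(S.ravel()<75)
    # keep out the fingers, lock sector, everything off annulus
    d=P[40]-p0[:2];r=np.hypot(*d.T);a=np.degrees(np.arctan2(d[:,1],d[:,0]))
    k=(r>112)&(r<172)&(abs((a-lockang+180)%360-180)>12)&(px[:,1]<285)
    def inside(Q,p):
        d=Q[k]-p[:2];c=np.cos(np.radians(p[2]));q=np.sin(np.radians(p[2]));x=d[:,0]*c+d[:,1]*q;y=-d[:,0]*q+d[:,1]*c
        m=np.maximum(abs(x),abs(y));w=np.minimum(abs(x),abs(y))
        return (np.hypot(x,y)<150)&~((m>126)&(w<8.5+np.clip((m-126)/24,0,1)*4.5))
    def cost(p):
        M=inside(P[40],p)|inside(P[33],p)|inside(P[26],p);return (M!=s[k]).mean()
    best=None
    for y0 in np.arange(-45,45,7.5):
        q=np.array([p0[0],p0[1],y0]);r_=minimize(cost,q,method="Nelder-Mead",options=dict(initial_simplex=q+np.array([[0,0,0],[6,0,0],[0,6,0],[0,0,5]])))
        if best is None or r_.fun<best.fun:best=r_
    return best.x,best.fun
def grip_fit(img,C,q0,th0,win):
    I=cv2.imread(img);V=I.max(2);m=np.zeros((480,640),np.uint8);c0,r0=proj([[q0[0],q0[1],56]],C)[0].astype(int)
    m[r0-win:r0+win,c0-win:c0+win]=V[r0-win:r0+win,c0-win:c0+win]<45
    n,l,st,ce=cv2.connectedComponentsWithStats(m);i=1+np.argmax(st[1:,4]);m=(l==i).astype(np.uint8)
    def cost(q):
        a=np.radians(th0);e=np.array([np.cos(a),np.sin(a)]);n=np.array([-e[1],e[0]])
        X=[[*(q+sx*11*e+sy*7*n),z] for sx in(-1,1) for sy in(-1,1) for z in(36,76)]
        h=cv2.convexHull(proj(X,C).astype(np.float32));M=np.zeros((480,640),np.uint8);cv2.fillPoly(M,[np.round(h*16).astype(np.int32)],1,shift=4)
        return cv2.absdiff(M,m).sum()/m.sum()
    q=np.array(q0,float);b=minimize(cost,q,method="Nelder-Mead",options=dict(initial_simplex=q+np.array([[0,0],[8,0],[0,8]])))
    return b.x,b.fun,m.sum()
E
python3 - <<'E'
from fit import *
np.set_printoptions(precision=2,suppress=True)
L=cam("wrist",{"tcp_pos":np.array([519.9,58.9,249.6]),"ee_rot":[180,0,-.1]});T=cam("top")
w0=cam("wrist",{"tcp_pos":np.array([495,253,250.]),"ee_rot":[180,0,39]})
for n,C in(("lock",L),("top0",T),("w3",w0)):
    print(n,*platter_fit(f"pics/{n}.png",C,[563,172],-106))
for n,C,w in(("lock",L,30),("top0",T,18)):print(n,*grip_fit(f"pics/{n}.png",C,[505,-30],74,w))
o,d=rays([[188,147],[216,186]],L);P=plane([[188,147],[216,186]],L,87);print(P, np.degrees(np.arctan2(*(P[0]-P[1])[[1,0]])))
E
```

```text
lock [557.38 161.24  28.38] 0.013108291240606135
top0 [558.06 162.09  29.65] 0.055167340934166975
w3 [556.4  163.5   29.13] 0.03589432289054871
lock [498.95 -36.27] 0.35667396061269147 457Traceback (most recent call last):
  File "<stdin>", line 7, in <module>
  File "fit.py", line 24, in grip_fit
    n,l,st,ce=cv2.connectedComponentsWithStats(m);i=1+np.argmax(st[1:,4]);m=(l==i).astype(np.uint8)
                                                      ~~~~~~~~~^^^^^^^^^^
    return _wrapfunc(a, 'argmax', axis=axis, out=out, **kwds)
    return bound(*args, **kwds)
ValueError: attempt to get argmax of an empty sequence
```

```bash
python3 - <<'E'
from h import *
np.set_printoptions(precision=2,suppress=True)
x,y,yaw=557.2,162,28.4
grip(46,25);goto([x,y,150],[180,0,yaw+4]);t=get_obs()["t"]
goto([x,y,150],[180,0,yaw]);print("4deg takes",get_obs()["t"]-t);t=get_obs()["t"]
f0=get_obs()["wrist_force"];z=80
move_l([x,y,80],speed=120)
while z>44:
    z-=6;move_l([x,y,z],speed=60);f=get_obs()["wrist_force"]-f0
    if np.abs(f).max()>4:print("contact");break
print(z,f,get_obs()["t"]-t)
if z<=44:
    grip(24);o=get_obs();print(o["grip_width"],o["wrist_force"]-f0)
    grip(10,25);o=get_obs();print(o["grip_width"],o["grip_force"],o["wrist_force"]-f0,o["moment"],o["joint_pos"],o["t"])
E
```

```text
4deg takes 0.25
44 [ 0.7   1.06 -1.6 ] 2.2333
24.257311117658208 [ 0.23  0.75 -1.04]
17.58467733509319 27.224782705307007 [ 1.16 -1.01  0.65] [-0.22  0.02  0.  ] [  9.27  17.56 104.67  -0.04  57.74  70.88] 40.3917
```

```bash
python3 - <<'E'
from fit import *
np.set_printoptions(precision=2,suppress=True)
x,y,yaw=557.2,162,28.4
for i in range(1,10):
    goto([x,y,44],[180,0,yaw-44.8*i/9])
o=get_obs();print(o["moment"],o["wrist_force"],o["ee_rot"],o["t"])
wait(.2);grip(30);move_l([x,y,150],speed=120)
goto([520,40,250],[180,0,-16.4]);wait(.2)
o=get_obs();im,C=snap("wrist","turned");print(o["t"])
print(platter_fit("pics/turned.png",C,[557.5,162],-106.4),grip_fit("pics/turned.png",C,[499,-36],73.6,30))
for n,z in(("bottle",116),("tub",89),("tin",65)):
    for r in regions_of(n,"wrist")[:2]:print(n,round(r["score"],2),plane([r["extent"][:2]],C,z),r["extent"])
np.save("turned.npy",np.r_[o["tcp_pos"],o["ee_rot"]])
E
```

```text
[-0.98 -0.11  0.48] [ 0.28 -6.64  3.38] [179.92  -0.08 -16.14] 42.6417
45.05
(array([557.02, 161.18, -11.  ]), np.float64(0.019578144283630652)) (array([496.75, -36.12]), np.float64(0.3537117903930131), np.uint64(458))
bottle 0.84 [[630.22 121.75 116.  ]] [175.7, 109.8, 59.8, 48.6]
tub 0.92 [[449.4  -80.91  89.  ]] [456.4, 240.1, 42.1, 41.0]
tub 0.85 [[517.91 345.69  89.  ]] [26.9, 289.6, 48.7, 78.1]
tin 0.84 [[542.1   73.84  65.  ]] [273.4, 187.6, 56.7, 59.5]
tin 0.6 [[572.46 144.12  65.  ]] [194.8, 178.1, 278.9, 284.1]
```

The platter turned only 39.4°, not 44.8° (yaw now −11°, target about −16.8°). I'll re-grip harder, turn the remainder and measure again.

```bash
python3 - <<'E'
from fit import *
np.set_printoptions(precision=2,suppress=True)
x,y=557.1,161.5
goto([x,y,110],[180,0,-11]);move_l([x,y,43],speed=120)
f0=get_obs()["wrist_force"];grip(10,60);o=get_obs();print(o["grip_width"],o["grip_force"],o["wrist_force"]-f0,o["moment"])
for a in(-14,-17.2):goto([x,y,43],[180,0,a])
wait(.2);o=get_obs();print(o["wrist_force"]-f0,o["moment"],o["ee_rot"]);grip(30);o=get_obs();print(o["ee_rot"]);move_l([x,y,120],speed=150)
goto([520,40,250],[180,0,-16.4]);wait(.15)
o=get_obs();im,C=snap("wrist","turned2");print(o["t"])
print(platter_fit("pics/turned2.png",C,[557.5,162],-106.4),grip_fit("pics/turned2.png",C,[497,-36],73.3,30))
E
```

```text
16.255125363171732 60.49653232097626 [-1.45 -3.71  4.35] [-0.49  0.19  0.03]
[-1.79 -3.97  5.18] [-0.59  0.26  0.05] [179.98  -0.15 -17.18]
[-179.97    0.02  -17.21]
49.5583
(array([556.99, 160.88, -17.03]), np.float64(0.018237166955258895)) (array([497.8 , -38.59]), np.float64(0.35076252723311546), np.uint64(459))
```

```bash
python3 - <<'E'
from h import *
np.set_printoptions(precision=2,suppress=True)
th=73.3;e=np.array([np.cos(np.radians(th)),np.sin(np.radians(th))]);q=np.array([497.2,-38.8])
grip(46,40);goto([*q,110],[180,0,th]);move_l([*q,60],speed=120);f0=get_obs()["wrist_force"]
z=60
while z>32:
    z-=7;move_l([*q,z],speed=60);f=get_obs()["wrist_force"]-f0
    if np.abs(f).max()>5:print("contact",z,f);break
else:
    grip(8,40);o=get_obs();print(o["grip_width"],o["grip_force"],o["wrist_force"]-f0,o["t"])
    if 10<o["grip_width"]<25:
        for s in(4,8,12,16,20,23,25,26.5):
            move_l([*(q+e*s),z],speed=40);o=get_obs();f=o["wrist_force"]-f0;print(s,f@np.r_[e,0],f,np.dot(o["tcp_pos"][:2]-q,e))
            if np.linalg.norm(f)>30:break
print(get_obs()["t"])
E
```

```text
12.707940088550314 40.29543399810791 [-4.4   0.29  3.99] 53.4583
4 -0.5780315805823628 [-5.1   0.93  5.25] 4.067086588324439
8 -1.1930539452809608 [-5.96  0.54  4.74] 8.121510742142526
12 -0.40400174129849675 [-3.91  0.75  4.92] 12.156402670761473
16 -0.20177300954570576 [-4.56  1.16  4.98] 16.132903684251062
20 -1.191105043637068 [-5.51  0.41  4.53] 20.158485993661703
23 -1.2508529564046826 [-4.25 -0.03  5.08] 23.073049319441992
25 -2.645668161217786 [-5.02 -1.26  5.79] 24.90896042746915
26.5 -5.431958392247537 [-6.05 -3.85  5.03] 24.96184850003555
55.4583
```

```bash
python3 - <<'E'
from fit import *
np.set_printoptions(precision=2,suppress=True)
th=73.3;e=np.array([np.cos(np.radians(th)),np.sin(np.radians(th))]);q=np.array([497.2,-38.8])
for s in(28,30,32):
    move_l([*(q+e*s),32],speed=30);wait(.1);o=get_obs();print(s,o["wrist_force"]@np.r_[e,0],np.dot(o["tcp_pos"][:2]-q,e))
    if abs(o["wrist_force"]@np.r_[e,0])>20:break
move_l([*(q+e*26),32],speed=30)
grip(46);p=get_obs()["tcp_pos"];move_l([p[0],p[1],110],speed=100)
goto([520,40,250],[180,0,-16.4]);wait(.15)
o=get_obs();im,C=snap("wrist","end");print(o["t"])
print(platter_fit("pics/end.png",C,[557.5,162],-106.4),grip_fit("pics/end.png",C,[503,-18],73.3,30))
for n,z in(("bottle",116),("tub",89),("tin",65),("case",26),("bolt_grip",76)):
    for r in regions_of(n,"wrist")[:3]:print(n,round(r["score"],2),plane([r["extent"][:2]],C,z)[0],np.round(r["extent"]))
E
```

```text
28 -8.40960458462893 24.982264586913328
30 -15.618433958060065 25.066202881224125
32 -20.51804519050902 25.13843710411734
59.8417
(array([556.94, 161.16, -17.12]), np.float64(0.01834836287087873)) (array([504.99, -13.56]), np.float64(0.3735224586288416), np.uint64(423))
bottle 0.94 [629.18 112.74 116.  ] [186. 109.  59.  42.]
tub 0.73 [487.12 165.14  89.  ] [199. 273.  73.  68.]
tub 0.64 [449.46 -79.45  89.  ] [453. 241.  37.  38.]
tub 0.59 [519.37 345.28  89.  ] [ 27. 289.  54.  75.]
tin 0.69 [529.07  77.07  65.  ] [273. 202.  57.  58.]
case 0.98 [ 499.91 -208.75   26.  ] [540. 148. 102. 157.]
case 0.29 [501.85   4.64  26.  ] [348. 200.  66.  20.]
bolt_grip 0.63 [512.97   4.97  76.  ] [350. 200.  71.  24.]
```

The bolt is against its end stop: it held at 20 N, and the fitted grip moved 26.1 mm. The platter is still and the pots stand upright.

```bash
python3 -c "
from station import *
print(sign_off())"
```

```text
the job is handed in; nothing more can be done
None
```

I handed the job in at about 60 s of the 72 s allowed, and no verdict came back: the case lies flat in the job tray, the lock bolt is home in a notch, the platter is still, and the pots were still on it in the last camera check.

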